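# Unload a cast buckle from its mould

## Task

A brass buckle casting lies in the open steel mould, held down by the keeper arm of the black turn knob. Turn the knob clockwise (seen from above) until it clicks past its detent and the keeper stands clear, then lift the buckle out of the cavity by its sprue and set it down, without dropping it, flat and sprue up in the middle of the square steel bench block. Leave the knob open and do not disturb the other things on the bench.

Things in the scene. Friction and masses are not known exactly. Their poses are not given: they have to be found in the camera images.
- mould: fixed dark steel block, 90 (x) x 150 (y) x 30 mm high, z up; origin: centre of its underside. Open pocket 48 x 64 mm, 10 mm deep, centred at y = -34 mm; knob axis at y = +34 mm. Screw heads 4 mm high near its corners; beyond the knob, at y = +64 mm, a small detent housing, 9 mm high
- cavity (a point): centre of the floor of the mould's pocket, 20 mm above the mould's underside; axes as the mould's
- knob (a joint): angle of the knob, rad: 0 = keeper over the buckle, grows clockwise seen from above, stop at 1.2; the detent's crest is at 0.6, past it the detent carries the knob to 1.2. The torque needed is about 0.12 N m
- knob_grip (a point): point on the knob's upright axis, 62 mm above the mould's underside, inside the black bar to grip: 14 mm thick (x), 42 mm long (y), 40 to 74 mm above the mould's underside; under it a steel disc 36 mm across, 34 to 40 mm above the mould's underside. Axes turn with the knob; at joint 0 they are the mould's
- keeper_tip (a point): end of the steel keeper arm, 14 mm wide and 6 mm thick, that turns with the knob, 50 mm from its axis and in line with the black bar; at joint 0 it lies 2 mm above the end of the buckle's frame
- buckle: loose brass casting, about 0.16 kg: rectangular frame 44 (x) x 60 (y) x 12 mm with a bridge in the middle, on which stands the sprue: an upright block 12 (x) x 18 (y) mm, top 45 mm above the underside. Origin: centre of the underside, z up. Starts lying in the pocket, loose by about 2 mm all round, its y along the mould's
- sprue_top (a point): centre of the top of the sprue, 45 mm above the buckle's underside
- bench_block: fixed plain steel block 120 x 120 x 25 mm, origin at the centre of its underside
- file_a: file with wooden handle lying on the bench, bystander; 220 mm long along its x, 22 mm high, origin near where blade and handle meet
- file_b: like file_a, 240 mm long, bystander
- pliers: steel pliers lying flat, 165 mm long along x, 12 mm high, bystander; origin at the pivot
- glass_pot: small glass pot, 50 mm across and 50 mm high, bystander; origin at its underside
- tin: round metal tin, 72 mm across and 30 mm high, bystander; origin at its underside
- punch: dark wooden doming punch standing upright, 48 mm across and 62 mm high, bystander; origin at its underside
Mind the look-alikes: they are no part of the job. What is shaped like the buckle but pink is not meant. Leave any turquoise look-alike of the mould alone.

How it is judged (in metres and radians):
On the way, in this order (a step that is already met when the one before it is completed fails the run):
1. the knob has clicked past its detent (joint above 1.0 rad) while the buckle still lies in the cavity (value of joint knob above 1 rad and z of buckle in the frame of cavity below 0.006 m and horizontal distance between buckle and cavity below 0.01 m), for 0.2 s.
2. the buckle's underside is lifted above the mould's top (z of buckle in the frame of cavity above 0.0105 m), for 0.1 s.
At the end, for the whole second after the job is handed in: The buckle lies at rest and released, flat and sprue up (within 0.1 rad), on top of the bench block, its centre within 28 mm of the block's centre; the knob is past its detent (above 1.0 rad) (horizontal distance between buckle and bench_block below 0.028 m and z of buckle in the frame of bench_block between 0.022 and 0.029 m and angle between buckle's own z axis and vertical below 0.1 rad and linear speed of buckle below 0.02 m/s and value of joint knob above 1 rad); the robot touches nothing.
It fails at once if the buckle is dropped or thrown: it moves faster than 0.5 m/s with no finger on it (linear speed of buckle above 0.5 m/s and contact force between the fingers and buckle below 0.05 N).
It fails at once if one of the other things on the bench is moved by more than 25 mm (distance of any of file_a, file_b, pliers, glass_pot, tin, punch from where it was at the start of the episode above 0.025 m).
It also fails if it takes over 48 s, if anything falls off the work surface, if the arm or the gripper's body presses on something with over 40 N, if the wrist force passes 120 N, or if a joint passes its speed limit or range.

## Robot

A 6-joint arm with a two-finger parallel gripper is mounted at the origin on the work surface. World frame = base frame: x ahead of the robot, y to its left, z up, the work surface at z = 0. Lengths are in mm, angles in rad, forces in N, time in s.
With the tool pointing down it reaches from about 275 to 750 mm from the base axis. Payload 10.2 kg.
Tool frame: the origin (TCP) lies between the finger pads; the fingertips stand 22 mm ahead of it and the grasp point (between the pads) lies 3 mm ahead of it (ctrl.nose_length is the distance from the TCP to the fingertips, in mm); y points along the fingers, z is the direction in which the jaws open and shut, and the axes are right-handed (so a half turn about y gives the same grasp; the last joint's range is limited). The gripper opens to 85 mm and grips with 20 to 120 N. Pads are 22 mm wide; open, the fingers measure 114 mm over their backs; the gripper's body (76 mm by 85 mm) begins 54 mm behind the grasp point. The pads swing forward as they close: fully open they stand 13 mm farther back than shut.
Start: joints at [0.881, 0.313, 1.498, -0, 1.331, -0.223], TCP at [236.279, 468.832, 253.294] pointing down, gripper open.
Joint ranges: [-2.94, 2.94], [-0.97, 2.17], [0.19, 2.56], [-1.23, 4.37], [0.02, 3.11], [-2.88, 2.88]. Speed limits (rad/s): [2.39, 2.39, 3.01, 3.14, 3.14, 3.14].

## Interface

Orientations are given as a unit quaternion [w, x, y, z].
In Python, from rig import ctrl, eyes, models gives the robot as it stands.
- The arm moves only by the shell command python3 -m crank 'ROWS' [FORCE]. ROWS is JSON, a list of rows, each an object with "dp": the shift along the tool's x, y, z in mm, a list of three; "roll": the turn about the tool's y in rad; "gripper": the closure in counts, from 0 (fully open) to 255 (shut). A call has 1 to 10 rows; each row is the pose to reach, as a shift and turn from the pose commanded when the call began, along the tool's axes at that moment; what a row does not reach only later rows make up. A row lasts 1/12 s, in which the tool goes at most 41.7 mm and 7.16 degrees, less where a joint would pass 70% of its speed; a pose out of reach is approached as far as the arm can. A call with a gripper value outside its range is refused whole. The fingers move at their own pace and stop on an object; FORCE is the grip in N (left out, the last holds). Time passes only in rows, so rows that repeat a pose let the fingers close. It gives the time, the measured TCP pose, the force and the opening at its end, in the units of the state.
- ctrl.sense(): the state, without advancing time (a new reading comes with each control period).
- eyes.capture(name): name is "side" or "top" or "wrist"; returns a dict with "color" (384x512x3 uint8, red, green, blue), "fx", "fy", "cx", "cy" (pixels), "R" (3x3) and "t" (3): a world point X has camera coordinates R X + t. Camera axes: x right, y down, z forward; pixel columns grow to the right and rows downward; lengths in mm; the calibration is good to about 2 mm. A picture is of the moment at which its call begins. There is no depth.
- ctrl.finish_job(): hands the job in, once; it reports no verdict.
Trained networks look in a picture, given as the dict that the camera call returned (one of the last four; its "shot" number tells which), for a name from the list of things; names that differ only in an ending like _2 or _b are one class to them, and where a whole thing is asked for, a point or a joint stands for the part that bears it (a point fixed in the world has none). Each returns a list of dicts, best first, with "confidence" (0 to 1); they miss things now and then, are a little off and sometimes report something else, mostly with a low value. They report only what shows in the picture. A call takes as long as a camera call. They do not tell look-alikes from the thing itself.
- models.spot_in(picture, label): "extent" ([centre column, centre row, width, height] in pixels, round what is visible of it).
- models.spot_point(picture, label): "centre" ([column, row] in pixels: a listed point, or the origin of a listed thing).
The state is a dict: "time_s": time; "joints": joint angles; "dq": joint speeds; "tau": joint torques, N m; "eef_pos": TCP position; "ee_rot": TCP orientation; "force": force on the tool from outside, world axes, zero at the start; "wrist_torque": the same for the moment, N m; "grip_width": opening from 0.0 (shut) to 1.0 (fully open).
Only numpy, scipy, OpenCV 4.12 (cv2) and the standard library are available. Lean on these libraries where they do the work, as an engineer would, in place of code of your own. Each camera call takes 0.05 s, during which the arm holds its last target. There are 200 camera calls.

## Working session

There is one attempt and no reset: what is moved stays moved. The work goes in short steps, Python scripts to look and compute and a shell command to move; the robot and the scene stay as the last step left them, time stands still between calls to the robot, and variables do not carry over. Pictures are saved under pics/ and viewed, about 8 in all and at most 12, crops included, and the job is handed in when it is done.

```bash
mkdir -p pics; ls
cat > h.py <<'E'
import numpy as np, cv2
from rig import ctrl, eyes, models
def save(p,n): cv2.imwrite('pics/'+n, cv2.cvtColor(p['color'],cv2.COLOR_RGB2BGR))
def ray(p,uv):
    d=np.array([(uv[0]-p['cx'])/p['fx'],(uv[1]-p['cy'])/p['fy'],1.]); R=np.array(p['R']); t=np.array(p['t'])
    return -R.T@t, R.T@d
def atz(p,uv,z):
    o,d=ray(p,uv); return o+d*(z-o[2])/d[2]
def proj(p,X):
    c=np.array(p['R'])@np.array(X)+np.array(p['t']); return [p['fx']*c[0]/c[2]+p['cx'],p['fy']*c[1]/c[2]+p['cy']]
E
python3 - <<'E'
from h import *
np.set_printoptions(precision=1,suppress=True)
s=ctrl.sense();print({k:s[k] for k in('time_s','eef_pos','ee_rot','grip_width')},ctrl.nose_length)
H=dict(mould=0,cavity=20,knob_grip=62,keeper_tip=37,buckle=20,sprue_top=65,bench_block=0,punch=0,glass_pot=0,tin=0,pliers=0,file_a=0)
ps={n:eyes.capture(n) for n in('side','top')}
for n,p in ps.items():
    print(n,-np.array(p['R']).T@p['t'])
    save(p,n+'0.png')
    for l,z in H.items():
        for r in models.spot_point(p,l):
            if r['confidence']>.2: print(n,l,round(r['confidence'],2),np.array(r['centre']),atz(p,r['centre'],z))
a=np.vstack([ps['top']['color'],]);cv2.imwrite('pics/t.png',cv2.cvtColor(a,4))
E
```

```text
pics
{'time_s': 0.0, 'eef_pos': array([236.1, 468.6, 252.7]), 'ee_rot': array([-0.7,  0.7, -0.2,  0.2]), 'grip_width': 0.9974593283397001} 22.0
side [ 434.6 -873.  1027.3]
side mould 0.61 [237.8 246.7] [ 479.1 -125.6    0. ]
side mould 0.56 [164.5 285.6] [ 291.9 -219.     0. ]
side cavity 0.83 [162.  291.2] [ 288.9 -246.3   20. ]
side cavity 0.76 [238.2 258.4] [ 475.7 -175.7   20. ]
side knob_grip 0.65 [233.4 226.4] [ 471.5 -107.2   62. ]
side knob_grip 0.59 [159.8 260.3] [ 289.2 -187.6   62. ]
side keeper_tip 0.86 [161.3 283.4] [ 289.6 -235.7   37. ]
side keeper_tip 0.63 [238.4 250.5] [ 477.8 -164.2   37. ]
side buckle 0.92 [295.4 285.1] [ 602.8 -268.    20. ]
side buckle 0.63 [339.7 228.6] [ 747.  -114.9   20. ]
side buckle 0.54 [244.6 259.5] [ 491.1 -180.9   20. ]
side sprue_top 0.66 [238.6 243.1] [ 479.2 -162.5   65. ]
side sprue_top 0.58 [296.8 272.8] [ 604.2 -263.1   65. ]
side bench_block 0.92 [246.8 160.6] [537.  188.6   0. ]
side punch 0.69 [252.5 108.5] [583.7 437.    0. ]
side punch 0.45 [304.  140.8] [725.  255.3   0. ]
side glass_pot 0.76 [318.2 179.1] [734.5  86.1   0. 
[... 697 characters left out ...]
 [ 484.5 -154.    37. ]
top buckle 0.65 [315.5 160.4] [ 602.1 -235.9   20. ]
top buckle 0.45 [298.2 193.3] [ 485.9 -171.4   20. ]
top sprue_top 0.6 [300.5 192.2] [ 484.4 -173.3   65. ]
top sprue_top 0.58 [320.2 157.3] [ 603.8 -244.3   65. ]
top bench_block 0.74 [191.6 179.3] [541.9 202.3   0. ]
top punch 0.48 [124.6 171.1] [573.5 439.1   0. ]
top glass_pot 0.45 [221.1 125.1] [739.   98.1   0. ]
top tin 0.82 [176.9 126.9] [733.5 257.2  -0. ]
top pliers 0.85 [370.8 183.9] [ 519.2 -433.7    0. ]
top pliers 0.59 [248.4 190.2] [501.    1.8   0. ]
top file_a 0.79 [273.1 124.8] [738.8 -90.1   0. ]
top file_a 0.69 [247.8 189.8] [502.5   3.9   0. ]
top file_a 0.69 [289.8 196.3] [ 477.9 -144.     0. ]
```

Run:
```python
import cv2,numpy as np
s=cv2.imread('pics/side0.png');t=cv2.imread('pics/top0.png')
a=cv2.resize(s[210:320,120:360],(792,363),interpolation=3)
b=cv2.resize(t[140:280,250:400],(400,373),interpolation=3)[:237]
b=cv2.resize(t[140:280,90:420],(560,237),interpolation=3)
b=cv2.copyMakeBorder(b,0,0,0,232,0)
cv2.imwrite('pics/c1.png',np.vstack([a,b]))
```

```text
(no output)
```

View pics/c1.png

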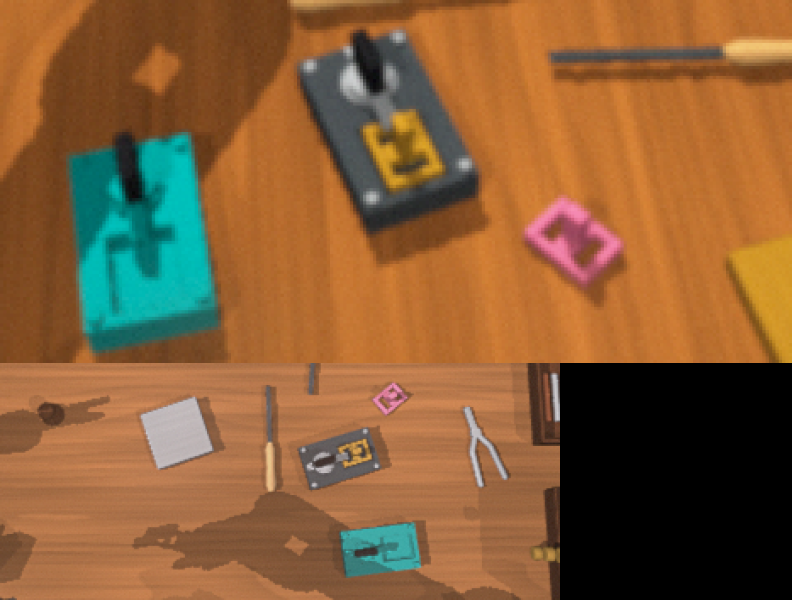

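View pics/side0.png

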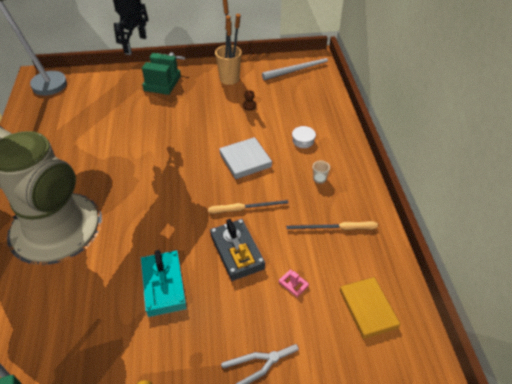

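The job's mould is the dark one at side (238,250) and top (295,194), holding the brass buckle. The turquoise mould at side (163,285) and the pink buckle at side (294,283) are look-alikes, and the crop confirms this. The bench block is the grey square at side (246,158).

```bash
cat >> h.py <<'E'
from scipy.spatial.transform import Rotation as Ro
def rot():
    q=ctrl.sense()['ee_rot']; return Ro.from_quat([q[1],q[2],q[3],q[0]]).as_matrix()
def plan(P, jaw=None):
    s=ctrl.sense();R=rot();print('dp',(R.T@(np.array(P)-s['eef_pos'])).round(1),'TCP',np.round(s['eef_pos'],1))
    if jaw is not None:
        j=R.T@np.array([np.cos(jaw),np.sin(jaw),0]); a=np.arctan2(j[0],j[2]); a=(a+np.pi/2)%np.pi-np.pi/2; print('roll',a.round(4))
    print('q',np.round(s['joints'],3),'t',s['time_s'],'F',np.round(s['force'],1),'g',s['grip_width'])
E
python3 - <<'E'
from h import *
print(rot().round(3)); plan([478,-140,253],np.radians(14))
E
```

```text
[[ 0.893 -0.     0.45 ]
 [-0.45  -0.     0.893]
 [ 0.    -1.    -0.   ]]
dp [ 4.899e+02  3.000e-01 -4.349e+02] TCP [236.3 468.8 253.3]
roll 0.8597
q [ 0.881  0.313  1.498 -0.     1.331 -0.223] t 1.3 F [-0.8 -0.1 -0.6] g 0.9999418741562864
```

```bash
python3 -m crank '[{"dp":[245,0,-217],"roll":0.43,"gripper":0},{"dp":[245,0,-217],"roll":0.43,"gripper":0},{"dp":[245,0,-217],"roll":0.43,"gripper":0},{"dp":[245,0,-217],"roll":0.43,"gripper":0},{"dp":[245,0,-217],"roll":0.43,"gripper":0},{"dp":[245,0,-217],"roll":0.43,"gripper":0},{"dp":[245,0,-217],"roll":0.43,"gripper":0},{"dp":[245,0,-217],"roll":0.43,"gripper":0},{"dp":[245,0,-217],"roll":0.43,"gripper":0},{"dp":[245,0,-217],"roll":0.43,"gripper":0}]' 30
python3 -c "
from h import *
plan([478,-140,253],np.radians(14))"
```

```text
time_s: 2.13
eef_pos: [358.0, 163.5, 253.4]
ee_rot: [0.637, -0.636, 0.308, -0.308]
force: [-1.2, -0.2, 0.2]
grip_width: 1.003
dp [312.4   0.4 -94.4] TCP [358.  163.5 253.4]
roll 0.4257
q [ 0.128  0.016  1.851  0.     1.274 -0.542] t 2.1333 F [-1.2 -0.2  0.2] g 1.0028134706890752
```

```bash
python3 -m crank '[{"dp":[312,0,-94],"roll":0.426,"gripper":0},{"dp":[312,0,-94],"roll":0.426,"gripper":0},{"dp":[312,0,-94],"roll":0.426,"gripper":0},{"dp":[312,0,-94],"roll":0.426,"gripper":0},{"dp":[312,0,-94],"roll":0.426,"gripper":0},{"dp":[312,0,-94],"roll":0.426,"gripper":0},{"dp":[312,0,-94],"roll":0.426,"gripper":0},{"dp":[312,0,-94],"roll":0.426,"gripper":0},{"dp":[312,0,-94],"roll":0.426,"gripper":0},{"dp":[312,0,-94],"roll":0.426,"gripper":0}]'
python3 - <<'E'
from h import *
plan([478,-140,253],np.radians(14))
H=dict(mould=0,cavity=20,knob_grip=62,keeper_tip=37,buckle=20,sprue_top=65)
p=eyes.capture('wrist'); save(p,'w1.png'); print(-np.array(p['R']).T@p['t'])
for l,z in H.items():
  for r in models.spot_point(p,l):
    if r['confidence']>.2: print(l,round(r['confidence'],2),np.array(r['centre']).round(),atz(p,r['centre'],z).round(1))
E
```

```text
time_s: 2.97
eef_pos: [479.2, -137.5, 252.7]
ee_rot: [0.558, -0.558, 0.435, -0.434]
force: [-0.4, 1.3, -0.6]
grip_width: 0.997
dp [ 2.1 -0.3 -1.7] TCP [ 479.2 -137.5  252.7]
roll 0.0032
q [-0.515  0.256  1.575  0.     1.312 -0.763] t 2.9667 F [-0.4  1.3 -0.6] g 0.9973189454158117
[461.28633863 -60.24632576 372.68634224]
mould 0.82 [109. 186.] [ 290.7 -216.5    0. ]
mould 0.76 [246. 168.] [ 473.4 -143.8    0. ]
cavity 0.62 [249. 198.] [ 487.2 -179.7   20. ]
cavity 0.56 [100. 214.] [ 291.  -253.2   20. ]
knob_grip 0.69 [ 79. 174.] [ 284.1 -184.5   62. ]
knob_grip 0.64 [251. 145.] [ 470.9 -103.    62. ]
keeper_tip 0.87 [251. 184.] [ 483.8 -154.8   37. ]
keeper_tip 0.64 [ 94. 208.] [ 291.9 -236.9   37. ]
buckle 0.88 [251. 190.] [ 486.6 -167.4   20. ]
buckle 0.82 [314. 256.] [ 601.  -243.2   20. ]
sprue_top 0.91 [318. 270.] [ 595.1 -237.1   65. ]
sprue_top 0.69 [251. 205.] [ 488.7 -171.6   65. ]
```

View pics/w1.png

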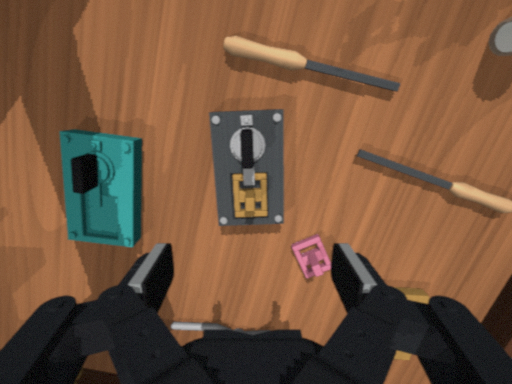

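Run:
```python
from h import *
from scipy.optimize import minimize
ims=[]
for n,f,c in(('side','side0.png',(238,250)),('top','top0.png',(294,194)),('wrist','w1.png',(248,168))):
    p=eyes.capture(n); im=cv2.imread('pics/'+f)
    hsv=cv2.cvtColor(im,cv2.COLOR_BGR2HSV)
    m=((hsv[...,1]<90)|((hsv[...,0]>88)&(hsv[...,0]<140))).astype(np.uint8)
    r={'side':34,'top':30,'wrist':75}[n]
    w=np.zeros_like(m);w[c[1]-r:c[1]+r,c[0]-r:c[0]+r]=1
    m=cv2.morphologyEx(m*w,cv2.MORPH_OPEN,np.ones((2,2)))
    k,lab,st,_=cv2.connectedComponentsWithStats(m); i=1+st[1:,4].argmax()
    cn=cv2.findContours((lab==i).astype(np.uint8),0,2)[0][0]
    h=cv2.convexHull(cn); mm=np.zeros_like(m); cv2.fillConvexPoly(mm,h,1)
    print(n,mm.sum(),cv2.boundingRect(h)); ims.append((n,p,mm))
box=lambda a,b,z0,z1,y0:[(x,y0+y,z) for x in(-a,a) for y in(-b,b) for z in(z0,z1)]
B=np.array(box(45,75,0,30,0)+box(7,21,40,74,34))
def hull(p,v):
    c,s=np.cos(v[2]),np.sin(v[2]); W=B@np.array([[c,-s,0],[s,c,0],[0,0,1]]).T+[v[0],v[1],0]
    uv=np.array([proj(p,x) for x in W],np.float32); return cv2.convexHull(uv)[:,0]
def cost(v,S):
    e=0
    for n,p,mm in S:
        a=np.zeros(mm.shape,np.uint8);cv2.fillConvexPoly(a,np.round(hull(p,v)*16).astype(np.int32),255,cv2.LINE_AA,4)
        e+=np.abs(a/255.-mm).sum()/mm.sum()
    return e
for S in [ims]+[[i] for i in ims]:
    r=minimize(cost,[478,-142,.2],args=(S,),method='Nelder-Mead',options=dict(initial_simplex=[[478,-142,.2],[486,-142,.2],[478,-134,.2],[478,-142,.3]]))
    print([i[0] for i in S],r.x.round(3),r.fun)
```

```text
side 2096 (212, 220, 54, 61)
top 1188 (267, 179, 48, 37)
wrist 8153 (210, 110, 75, 117)
['side', 'top', 'wrist'] [ 4.77190e+02 -1.42167e+02  2.80000e-01] 0.2469284735102985
['side'] [ 4.77692e+02 -1.43721e+02  2.60000e-01] 0.10299356383774884
['top'] [ 4.73826e+02 -1.44786e+02  2.82000e-01] 0.06029576813890539
['wrist'] [ 4.77970e+02 -1.41546e+02  2.89000e-01] 0.017149467416060007
```

```bash
python3 -c "
from h import *
plan([468.4,-109,130],.287)"
```

```text
dp [-30.  123.4  -3. ] TCP [ 478.7 -137.3  253.4]
roll -0.0385
q [-0.515  0.253  1.577  0.     1.312 -0.764] t 3.4667 F [ 1.   0.2 -0. ] g 1.0043438985099562
```

```bash
python3 -m crank '[{"dp":[-30,123,-3],"roll":-0.04,"gripper":0},{"dp":[-30,123,-3],"roll":-0.04,"gripper":0},{"dp":[-30,123,-3],"roll":-0.04,"gripper":0},{"dp":[-30,123,-3],"roll":-0.04,"gripper":0},{"dp":[-30,123,-3],"roll":-0.04,"gripper":0},{"dp":[-30,123,-3],"roll":-0.04,"gripper":0}]'
python3 - <<'E'
from h import *
H=dict(mould=0,cavity=20,knob_grip=62,keeper_tip=37,buckle=20,sprue_top=65)
p=eyes.capture('wrist'); save(p,'w2.png')
plan([468.4,-109,65],.287)
for l,z in H.items():
  for r in models.spot_point(p,l):
    if r['confidence']>.2: print(l,round(r['confidence'],2),np.array(r['centre']).round(),atz(p,r['centre'],z).round(1))
im=cv2.imread('pics/w2.png'); c,s=np.cos(.287),np.sin(.287)
M=lambda x,y,z:[int(round(k)) for k in proj(p,[478+c*x-s*y,-141.5+s*x+c*y,z])]
for x0,x1,y0,y1,z in((-45,45,-75,75,30),(-24,24,-66,-2,30),(-7,7,13,55,74),(-6,6,-43,-25,65)):
  q=[M(x0,y0,z),M(x1,y0,z),M(x1,y1,z),M(x0,y1,z)]; cv2.polylines(im,[np.array(q)],True,(0,255,0),1)
cv2.imwrite('pics/w2o.png',im)
E
```

```text
time_s: 3.97
eef_pos: [469.7, -110.2, 132.5]
ee_rot: [0.567, -0.566, 0.422, -0.424]
force: [-0.2, -0.5, -0.2]
grip_width: 0.999
dp [-1.9 67.8 -1.3] TCP [ 469.9 -110.4  132.8]
roll 0.0008
q [-0.474  0.356  1.782 -0.     0.999 -0.762] t 4.0167 F [-0.   0.2 -0.4] g 1.0014485120426233
mould 0.91 [246. 222.] [ 475.7 -143.2    0. ]
mould 0.72 [ 51. 238.] [ 288.5 -218.     0. ]
cavity 0.84 [ 41. 280.] [ 295. -253.   20.]
cavity 0.71 [246. 223.] [ 473.2 -135.5   20. ]
cavity 0.67 [247. 261.] [ 486.2 -174.2   20. ]
knob_grip 0.83 [248. 214.] [ 468.2 -109.7   62. ]
keeper_tip 0.97 [249. 256.] [ 483.8 -158.8   37. ]
keeper_tip 0.72 [ 25. 275.] [ 292.1 -236.    37. ]
keeper_tip 0.54 [248. 211.] [ 470.7 -117.2   37. ]
buckle 0.8 [248. 258.] [ 485.8 -171.3   20. ]
buckle 0.74 [326. 333.] [ 592.8 -235.8   20. ]
sprue_top 0.77 [248. 288.] [ 486.8 -171.    65. ]
```

View pics/w2o.png

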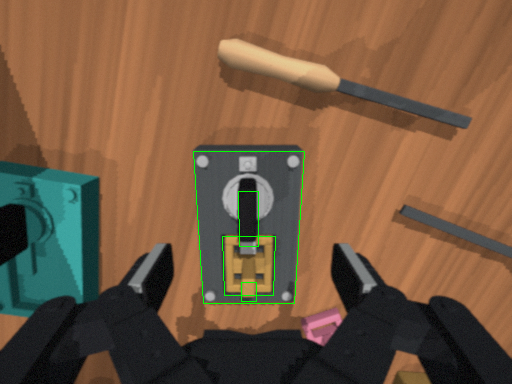

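```bash
python3 -m crank '[{"dp":[-1.5,35,-1.2],"roll":0,"gripper":0},{"dp":[-1.5,67,-1.2],"roll":0,"gripper":0},{"dp":[-1.5,67,-1.2],"roll":0,"gripper":0},{"dp":[-1.5,67,-1.2],"roll":0,"gripper":0},{"dp":[-1.5,67,-1.2],"roll":0,"gripper":255},{"dp":[-1.5,67,-1.2],"roll":0,"gripper":255},{"dp":[-1.5,67,-1.2],"roll":0,"gripper":255},{"dp":[-1.5,67,-1.2],"roll":0,"gripper":255},{"dp":[-1.5,67,-1.2],"roll":0,"gripper":255},{"dp":[-1.5,67,-1.2],"roll":0,"gripper":255}]' 40
python3 -m crank '[{"dp":[0,0,0],"roll":0,"gripper":255},{"dp":[0,0,0],"roll":0,"gripper":255},{"dp":[0,0,0],"roll":0,"gripper":255},{"dp":[0,0,0],"roll":0,"gripper":255}]'
python3 -c "
from h import *
plan([468.4,-109.5,65],.287)"
```

```text
time_s: 5.15
eef_pos: [466.1, -108.5, 63.8]
ee_rot: [-0.566, 0.567, -0.423, 0.422]
force: [-25.2, -12.4, 31.6]
grip_width: 0.154
time_s: 5.48
eef_pos: [465.9, -108.6, 63.9]
ee_rot: [-0.566, 0.567, -0.424, 0.422]
force: [-10.3, -4.0, 10.8]
grip_width: 0.157
dp [ 1.6 -1.1  2.1] TCP [ 465.9 -108.6   63.9]
roll 0.0015
q [-0.474  0.465  1.844 -0.002  0.834 -0.761] t 5.4833 F [-10.3  -4.   10.8] g 0.15728344975932715
```

```bash
python3 -m crank '[{"dp":[0,0,-1.5],"roll":0.05,"gripper":255},{"dp":[0,0,-1.5],"roll":0.12,"gripper":255},{"dp":[0,0,-1.5],"roll":0.2,"gripper":255},{"dp":[0,0,-1.5],"roll":0.28,"gripper":255},{"dp":[0,0,-1.5],"roll":0.36,"gripper":255},{"dp":[0,0,-1.5],"roll":0.44,"gripper":255},{"dp":[0,0,-1.5],"roll":0.52,"gripper":255},{"dp":[0,0,-1.5],"roll":0.6,"gripper":255},{"dp":[0,0,-1.5],"roll":0.68,"gripper":255}]'
python3 -c "
from h import *
plan([466.4,-109.5,65],.287-1.17)"
```

```text
time_s: 6.23
eef_pos: [465.8, -108.7, 63.9]
ee_rot: [-0.392, 0.392, -0.588, 0.589]
force: [0.3, 1.0, 4.5]
grip_width: 0.158
dp [ 0.5 -1.1  0.8] TCP [ 465.8 -108.7   63.9]
roll 0.4871
q [-0.475  0.464  1.847  0.     0.83  -0.079] t 6.2333 F [0.3 1.  4.5] g 0.15811940237575683
```

```bash
python3 -m crank '[{"dp":[0,0,0],"roll":0.08,"gripper":255},{"dp":[0,0,0],"roll":0.16,"gripper":255},{"dp":[0,0,0],"roll":0.24,"gripper":255},{"dp":[0,0,0],"roll":0.32,"gripper":255},{"dp":[0,0,0],"roll":0.4,"gripper":255},{"dp":[0,0,0],"roll":0.47,"gripper":255},{"dp":[0,0,0],"roll":0.47,"gripper":255},{"dp":[0,0,0],"roll":0.47,"gripper":130},{"dp":[0,0,0],"roll":0.47,"gripper":130},{"dp":[0,0,0],"roll":0.47,"gripper":130}]'
python3 -m crank '[{"dp":[0,0,0],"roll":0,"gripper":130},{"dp":[0,-30,0],"roll":0,"gripper":130},{"dp":[0,-70,0],"roll":0,"gripper":130},{"dp":[0,-70,0],"roll":0,"gripper":130},{"dp":[0,-70,0],"roll":-0.12,"gripper":80},{"dp":[0,-70,0],"roll":-0.24,"gripper":80},{"dp":[0,-70,0],"roll":-0.36,"gripper":80}]'
python3 -c "
from h import *
plan([485.5,-173.5,134],.287)"
```

```text
time_s: 7.07
eef_pos: [465.3, -108.6, 63.2]
ee_rot: [0.246, -0.246, 0.663, -0.663]
force: [0.4, 0.0, -0.2]
grip_width: 0.491
time_s: 7.65
eef_pos: [465.4, -108.6, 133.3]
ee_rot: [-0.362, 0.362, -0.607, 0.607]
force: [-1.1, -0.8, 0.6]
grip_width: 0.682
dp [47.5 -0.7 48.5] TCP [ 465.4 -108.6  133.3]
roll -0.7825
q [-0.475  0.348  1.792 -0.     1.001  0.02 ] t 7.65 F [-1.1 -0.8  0.6] g 0.6822666793304542
```

```bash
python3 -m crank '[{"dp":[47.5,0,48.5],"roll":-0.12,"gripper":80},{"dp":[47.5,0,48.5],"roll":-0.24,"gripper":80},{"dp":[47.5,0,48.5],"roll":-0.36,"gripper":80},{"dp":[47.5,0,48.5],"roll":-0.48,"gripper":80},{"dp":[47.5,0,48.5],"roll":-0.6,"gripper":80},{"dp":[47.5,0,48.5],"roll":-0.7,"gripper":80},{"dp":[47.5,0,48.5],"roll":-0.78,"gripper":80},{"dp":[47.5,0,48.5],"roll":-0.78,"gripper":80},{"dp":[47.5,0,48.5],"roll":-0.78,"gripper":80}]'
python3 - <<'E'
from h import *
H=dict(cavity=20,knob_grip=62,keeper_tip=37,buckle=20,sprue_top=65)
p=eyes.capture('wrist'); save(p,'w3.png')
plan([485.5,-173.5,58],.287)
for l,z in H.items():
  for r in models.spot_point(p,l):
    if r['confidence']>.2: print(l,round(r['confidence'],2),np.array(r['centre']).round(),atz(p,r['centre'],z).round(1))
E
```

```text
time_s: 8.4
eef_pos: [485.0, -173.6, 133.2]
ee_rot: [-0.564, 0.564, -0.427, 0.426]
force: [0.4, -0.2, -0.3]
grip_width: 0.686
dp [ 0.  75.2  0.5] TCP [ 485.1 -173.6  133.2]
roll -0.0113
q [-0.571  0.421  1.683 -0.     1.038 -0.847] t 8.45 F [-0.2  0.3  0.3] g 0.6851176802007515
cavity 0.84 [251. 198.] [ 485.9 -174.9   20. ]
cavity 0.66 [ 30. 220.] [ 295.1 -251.1   20. ]
knob_grip 0.65 [250. 119.] [ 466.3 -106.4   62. ]
keeper_tip 0.95 [194. 147.] [ 429.9 -140.    37. ]
keeper_tip 0.78 [ 13. 212.] [ 293.2 -236.2   37. ]
buckle 0.57 [253. 194.] [ 487.1 -169.7   20. ]
```

View pics/w3.png

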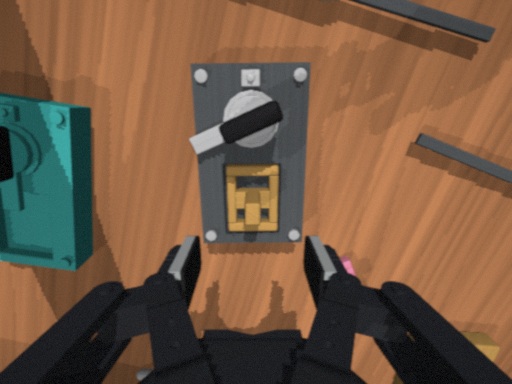

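Picture: the knob is open with its keeper tip at (194,147). The buckle still lies in the pocket, with its centre near (253,195).

```bash
python3 -m crank '[{"dp":[0,35,0],"roll":-0.01,"gripper":80},{"dp":[0,65,0],"roll":-0.01,"gripper":80},{"dp":[0,73,0],"roll":-0.01,"gripper":80},{"dp":[0,73,0],"roll":-0.01,"gripper":80},{"dp":[0,73,0],"roll":-0.01,"gripper":80},{"dp":[0,73,0],"roll":-0.01,"gripper":255},{"dp":[0,73,0],"roll":-0.01,"gripper":255},{"dp":[0,73,0],"roll":-0.01,"gripper":255},{"dp":[0,73,0],"roll":-0.01,"gripper":255},{"dp":[0,73,0],"roll":-0.01,"gripper":255}]' 40
python3 -m crank '[{"dp":[0,0,0],"roll":0,"gripper":255},{"dp":[0,0,0],"roll":0,"gripper":255},{"dp":[0,0,0],"roll":0,"gripper":255}]'
python3 - <<'E'
from h import *
plan([485.5,-173.5,58],.287)
p=eyes.capture('wrist'); save(p,'w4.png')
E
```

```text
time_s: 9.53
eef_pos: [485.5, -173.8, 61.2]
ee_rot: [0.567, -0.567, 0.422, -0.424]
force: [-1.1, 0.1, 7.1]
grip_width: 0.131
time_s: 9.78
eef_pos: [485.5, -173.9, 61.2]
ee_rot: [0.567, -0.567, 0.423, -0.424]
force: [-0.9, 0.6, 6.6]
grip_width: 0.133
dp [-0.4  3.2  0.1] TCP [ 485.5 -173.9   61.2]
roll 0.0009
q [-0.571  0.531  1.737  0.     0.872 -0.859] t 9.7833 F [-0.9  0.6  6.6] g 0.13319836865551968
```

View pics/w4.png

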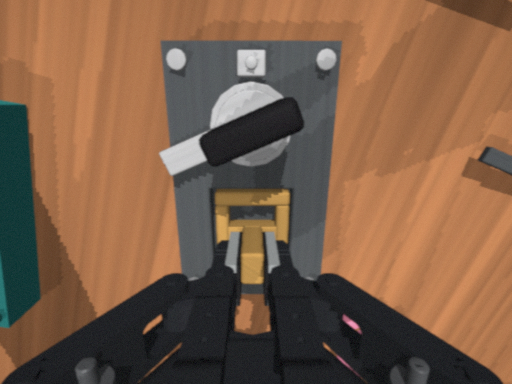

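The pads hold the sprue at (252,255), and the width of about 11 mm fits its 12 mm. I'll lift now.

```bash
python3 -m crank '[{"dp":[0,-4,0],"roll":0,"gripper":255},{"dp":[0,-10,0],"roll":0,"gripper":255},{"dp":[0,-20,0],"roll":0,"gripper":255},{"dp":[0,-40,0],"roll":0,"gripper":255},{"dp":[0,-65,0],"roll":0,"gripper":255},{"dp":[0,-90,0],"roll":0,"gripper":255},{"dp":[0,-90,0],"roll":0,"gripper":255},{"dp":[0,-90,0],"roll":0,"gripper":255}]' 60
python3 - <<'E'
from h import *
p=eyes.capture('wrist'); save(p,'w5.png')
P=eyes.capture('top');S=eyes.capture('side')
for q in(P,S):
  for z in (0,25):
   for r in models.spot_point(q,'bench_block')[:2]: print(z,r['confidence'],atz(q,r['centre'],0))
# block contour fit from initial images
from scipy.optimize import minimize
ims=[]
for q,f,c,rr in((S,'side0.png',(246,158),38),(P,'top0.png',(193,180),34)):
    h=cv2.cvtColor(cv2.imread('pics/'+f),cv2.COLOR_BGR2HSV); m=(h[...,1]<80).astype(np.uint8)
    w=np.zeros_like(m);w[c[1]-rr:c[1]+rr,c[0]-rr:c[0]+rr]=1
    k,lab,st,_=cv2.connectedComponentsWithStats(m*w); i=1+st[1:,4].argmax()
    hl=cv2.convexHull(cv2.findContours((lab==i).astype(np.uint8),0,2)[0][0]);mm=np.zeros_like(m);cv2.fillConvexPoly(mm,hl,1);ims.append((q,mm))
B=np.array([(x,y,z) for x in(-60,60) for y in(-60,60) for z in(0,25)])
def cost(v,I):
    c,s=np.cos(v[2]),np.sin(v[2]);W=B@np.array([[c,-s,0],[s,c,0],[0,0,1]]).T+[v[0],v[1],0];e=0
    for q,mm in I:
        a=np.zeros(mm.shape,np.uint8);hh=cv2.convexHull(np.array([proj(q,x) for x in W],np.float32))[:,0]
        cv2.fillConvexPoly(a,np.round(hh*16).astype(np.int32),255,cv2.LINE_AA,4);e+=np.abs(a/255.-mm).sum()/mm.sum()
    return e
for I in(ims,ims[:1],ims[1:]):
    r=minimize(cost,[540,195,.3],args=(I,),method='Nelder-Mead',options=dict(initial_simplex=[[540,195,.3],[548,195,.3],[540,203,.3],[540,195,.15]]));print(r.x.round(2),r.fun)
plan([538,200,152],.287)
E
```

```text
time_s: 10.5
eef_pos: [485.4, -173.8, 151.7]
ee_rot: [0.567, -0.567, 0.422, -0.424]
force: [-0.3, -0.5, -2.4]
grip_width: 0.126
0 0.83 [541.81503836 197.6874771    0.        ]
0 0.68 [ 7.58189810e+02 -1.01399924e+02  2.27373675e-13]
25 0.83 [541.81503836 197.6874771    0.        ]
25 0.68 [ 7.58189810e+02 -1.01399924e+02  2.27373675e-13]
[5.3340e+02 1.9238e+02 3.1000e-01] 0.14134958682262305
[5.3273e+02 1.9217e+02 3.0000e-01] 0.08490853871884228
[5.3412e+02 1.9240e+02 3.2000e-01] 0.054254049445865295
dp [-343.    -2.2  157.1] TCP [ 484.8 -173.5  149.6]
roll 0.001
q [-0.571  0.399  1.666 -0.     1.078 -0.859] t 10.85 F [ 0.1 -0.  -1.8] g 0.13097951463837362
```

View pics/w5.png

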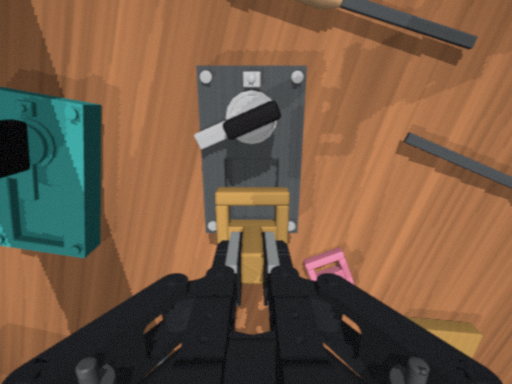

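```bash
python3 -m crank '[{"dp":[-10,0,5],"roll":0,"gripper":255},{"dp":[-32,0,14],"roll":0,"gripper":255},{"dp":[-60,0,27],"roll":0,"gripper":255},{"dp":[-90,0,40],"roll":0,"gripper":255},{"dp":[-120,0,54],"roll":0,"gripper":255},{"dp":[-150,0,67],"roll":0,"gripper":255},{"dp":[-180,0,81],"roll":0,"gripper":255},{"dp":[-210,0,94],"roll":0,"gripper":255},{"dp":[-240,0,108],"roll":0,"gripper":255},{"dp":[-268,0,120],"roll":0,"gripper":255}]'
python3 -m crank '[{"dp":[-26,0,12],"roll":0,"gripper":255},{"dp":[-46,0,21],"roll":0,"gripper":255},{"dp":[-60,0,27],"roll":0,"gripper":255},{"dp":[-68,0,31],"roll":0,"gripper":255},{"dp":[-70,0,32],"roll":0,"gripper":255},{"dp":[-70,0,32],"roll":0,"gripper":255},{"dp":[-70,0,32],"roll":0,"gripper":255}]'
python3 - <<'E'
from h import *
p=eyes.capture('wrist'); save(p,'w6.png')
plan([535,194,66],.287)
for r in models.spot_point(p,'bench_block'): print(r['confidence'],r['centre'],atz(p,r['centre'],0))
im=cv2.imread('pics/w6.png');c,s=np.cos(.31),np.sin(.31)
q=[proj(p,[535+c*x-s*y,194+s*x+c*y,25]) for x,y in((-60,-60),(60,-60),(60,60),(-60,60))]
cv2.polylines(im,[np.int32(np.round(q))],True,(0,255,0),1);cv2.imwrite('pics/w6o.png',im)
E
```

```text
time_s: 11.68
eef_pos: [523.6, 120.1, 150.2]
ee_rot: [0.567, -0.567, 0.423, -0.423]
force: [-0.0, -0.5, -2.0]
grip_width: 0.127
time_s: 12.27
eef_pos: [534.7, 193.0, 150.2]
ee_rot: [-0.566, 0.567, -0.423, 0.423]
force: [-0.1, -0.2, -2.2]
grip_width: 0.126
dp [-1.1 84.2  0.6] TCP [534.8 192.8 150.2]
roll 0.0001
q [ 0.14   0.504  1.499 -0.     1.138 -0.147] t 12.3167 F [ 0.2  0.7 -1.8] g 0.1264661812072054
0.77 [247.0, 185.6] [531.50293198 191.66106516   0.        ]
```

View pics/w6o.png

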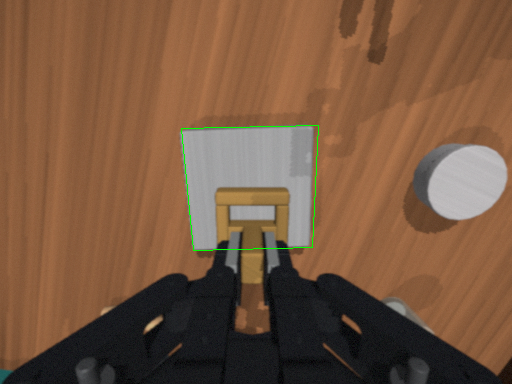

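The block outline fits to about 3 mm, so the buckle is above its middle. I'll go down to just above the surface and then creep.

```bash
python3 -m crank '[{"dp":[-1,15,0],"roll":0,"gripper":255},{"dp":[-1,40,0],"roll":0,"gripper":255},{"dp":[-1,60,0],"roll":0,"gripper":255},{"dp":[-1,72,0],"roll":0,"gripper":255},{"dp":[-1,78,0],"roll":0,"gripper":255},{"dp":[-1,80,0],"roll":0,"gripper":255},{"dp":[-1,81,0],"roll":0,"gripper":255},{"dp":[-1,82,0],"roll":0,"gripper":255},{"dp":[-1,82,0],"roll":0,"gripper":255}]'
python3 -m crank '[{"dp":[0,0.5,0],"roll":0,"gripper":255},{"dp":[0,1,0],"roll":0,"gripper":255},{"dp":[0,1.5,0],"roll":0,"gripper":255},{"dp":[0,1.5,0],"roll":0,"gripper":255}]'
```

```text
time_s: 13.12
eef_pos: [534.9, 194.6, 69.0]
ee_rot: [0.567, -0.566, 0.423, -0.423]
force: [0.2, -0.1, -1.3]
grip_width: 0.129
time_s: 13.45
eef_pos: [534.5, 194.6, 66.8]
ee_rot: [0.567, -0.567, 0.423, -0.423]
force: [0.9, 0.6, -1.5]
grip_width: 0.127
```

```bash
python3 -m crank '[{"dp":[0,0.5,0],"roll":0,"gripper":255},{"dp":[0,1,0],"roll":0,"gripper":255},{"dp":[0,1,0],"roll":0,"gripper":255},{"dp":[0,1,0],"roll":0,"gripper":255}]'
```

```text
time_s: 13.78
eef_pos: [534.6, 194.7, 66.3]
ee_rot: [0.567, -0.566, 0.423, -0.423]
force: [-3.7, -1.3, 6.2]
grip_width: 0.129
```

Contact (+6 N). Releasing.

```bash
python3 -m crank '[{"dp":[0,0,0],"roll":0,"gripper":200},{"dp":[0,0,0],"roll":0,"gripper":130},{"dp":[0,0,0],"roll":0,"gripper":100},{"dp":[0,0,0],"roll":0,"gripper":100},{"dp":[0,0,0],"roll":0,"gripper":100},{"dp":[0,-15,0],"roll":0,"gripper":100},{"dp":[0,-50,0],"roll":0,"gripper":100},{"dp":[0,-90,0],"roll":0,"gripper":100},{"dp":[0,-120,0],"roll":0,"gripper":100},{"dp":[0,-120,0],"roll":0,"gripper":100}]' 
python3 -m crank '[{"dp":[80,0,0],"roll":0,"gripper":100},{"dp":[80,0,0],"roll":0,"gripper":100},{"dp":[80,0,0],"roll":0,"gripper":100},{"dp":[80,0,0],"roll":0,"gripper":100}]'
python3 - <<'E'
from h import *
ps={n:eyes.capture(n) for n in('wrist','side','top')}
for n,p in ps.items():
  for l,z in(('buckle',25),('sprue_top',70),('bench_block',0),('keeper_tip',37)):
    print(n,l,[(round(r['confidence'],2),atz(p,r['centre'],z)[:2].round()) for r in models.spot_point(p,l)[:4]])
a=ps['side']['color'][60:330,130:390]; w=ps['wrist']['color']
a=cv2.resize(a,(385,400)); w=cv2.resize(w,(410,400))
cv2.imwrite('pics/f.png',cv2.cvtColor(np.hstack([a,w]),4))
plan([0,0,0])
E
```

```text
time_s: 14.62
eef_pos: [536.8, 195.0, 192.2]
ee_rot: [0.569, -0.564, 0.42, -0.426]
force: [0.8, -0.1, 0.6]
grip_width: 0.607
time_s: 14.95
eef_pos: [557.5, 116.4, 185.2]
ee_rot: [-0.566, 0.566, -0.424, 0.424]
force: [-0.7, -0.3, -0.0]
grip_width: 0.608
wrist buckle [(0.91, array([534., 199.]))]
wrist sprue_top [(0.62, array([536., 199.]))]
wrist bench_block [(0.58, array([536., 194.])), (0.49, array([737.,  97.]))]
wrist keeper_tip []
side buckle [(0.73, array([ 604., -270.])), (0.6, array([536., 183.])), (0.18, array([726.,  65.]))]
side sprue_top [(0.87, array([ 597., -267.])), (0.72, array([526., 200.]))]
side bench_block [(0.81, array([539., 205.]))]
side keeper_tip [(0.62, array([ 295., -231.])), (0.58, array([ 423., -142.])), (0.52, array([525., 238.])), (0.21, array([ 735., -133.]))]
top buckle [(0.71, array([ 596., -245.])), (0.68, array([505.,   9.])), (0.66, array([536., 192.])), (0.54, array([733.,  90.]))]
top sprue_top [(0.55, array([ 596., -254.]))]
top bench_block [(0.41, array([537., 193.]))]
top keeper_tip [(0.46, array([ 427., -137.]))]
dp [ -45.2  185.8 -567.8] TCP [557.2 117.9 185.8]
q [ 0.003  0.468  1.455 -0.     1.218 -0.285] t 15.7 F [-0.2  0.4 -0.2] g 0.6083274025965908
```

View pics/f.png

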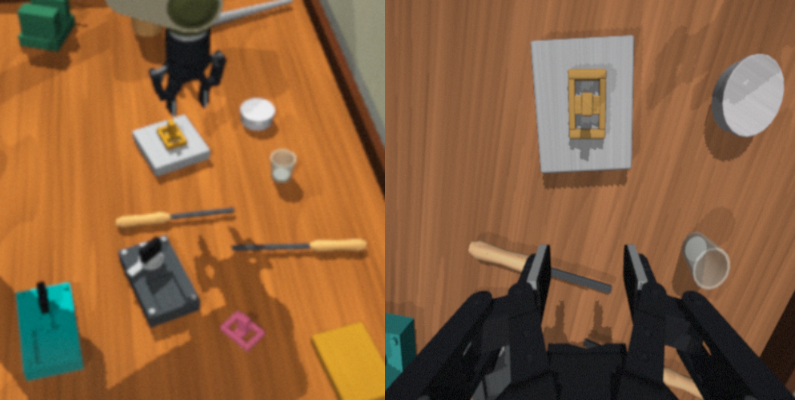

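The picture shows the buckle flat and sprue up in the middle of the block, the knob open, and nothing else moved.

```bash
python3 -c "
from rig import ctrl
print(ctrl.finish_job())"
```

```text
the job is handed in; nothing more can be done
None
```

I turned the knob about 1.15 rad clockwise, until the keeper stood clear. Then I lifted the buckle out by its sprue, set it down on the bench block, and handed the job in at about 15.7 s. The hand-in reported no verdict.

**Buckle:** the last pictures show it flat and sprue up. The wrist and top cameras put its centre within about 5 mm of the block's centre. The side camera's network was off by up to about 22 mm between buckle and block, but its picture shows the buckle in the middle.

**Knob:** it stayed open, with the keeper tip found near (427, -140) mm in the last pictures. I judged the angle from the pictures and the turn I commanded; there was no direct reading of it.

**Robot and other things:** the gripper was clear of everything, with forces near zero. The files, pot and tin look unmoved. I never went near the pliers or the punch, but they were out of view in the last crop, so I did not check them again.

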